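# Take up the star-wheel clamp of a foam jig

## Robot

A 6-joint arm with a two-finger parallel gripper is mounted at the origin on the work surface. World frame = base frame: x ahead of the robot, y to its left, z up, the work surface at z = 0. Lengths are in m, angles in rad, forces in N, time in s.
With the tool pointing down it reaches from about 0.25 to 0.8 m from the base axis. Payload 3.9 kg.
Tool frame: the origin (TCP) lies on the mounting face of the last link; the fingertips stand 173 mm ahead of it and the grasp point (between the pads) lies 155 mm ahead of it; y points along the fingers, z is the direction in which the jaws open and shut, and the axes are right-handed (so a half turn about y gives the same grasp; the last joint's range is limited). The gripper opens to 85 mm and grips with 20 to 120 N. Pads are 22 mm wide; open, the fingers measure 114 mm over their backs; the gripper's body (76 mm by 85 mm) begins 54 mm behind the grasp point. The pads swing forward as they close: fully open they stand 13 mm farther back than shut.
Start: joints at [-1.178, 0.26, -0.138, 1.173, 0, 1.571], TCP at [0.201, -0.485, 0.405] pointing down, gripper open.
Joint ranges: [-2.78, 2.78], [-0.83, 1.72], [-1.28, 1.37], [-1.9, 2.12], [-1.57, 1.48], [-3.14, 3.14]. Speed limits (rad/s): [2.57, 2.57, 3.14, 3.14, 3.14, 3.14].

## Interface

Orientations are given as [roll, pitch, yaw] about the fixed x, y, z axes, in that order (R = Rz(yaw) Ry(pitch) Rx(roll)).
In Python, from rig import * gives the robot as it stands.
- The arm moves only by the tool arm_command, never from a script. Its argument "plan" is a list of rows, each a list of 5 numbers: the shift along the tool's x, y, z in m, then the turn about the tool's y in degrees, then the closure, from 0 (fully open) to 1 (shut). A call has 1 to 10 rows; each row shifts and turns the commanded pose from where the row before left it, along the tool's axes as they then stand; what a row does not reach is not made up. A row lasts 1/8 s, in which the tool goes at most 62.5 mm and 10.7 degrees, less where a joint would pass 70% of its speed; a pose out of reach is approached as far as the arm can. A call with a gripper value outside its range is refused whole. The fingers move at their own pace and stop on an object; "squeeze" is the grip in N (left out, the last holds). Time passes only in rows, so rows that do not move let the fingers close. It gives the time, the measured TCP pose, the force and the opening at its end, in the units of the state.
- sense(): the state, without advancing time (a new reading comes with each control period).
- capture(name): name is "scene" or "top" or "wrist"; returns the picture (420x560x3 uint8, red, green, blue); there is no depth.
- calibration(name): a dict with "vfov" (degrees; the focal length in pixels is half the picture's height over the tangent of half this angle, whatever the lens; pixels are square), "cx", "cy" (the principal point, pixels), "R" (3x3) and "t" (3): a world point X has camera coordinates R X + t; the wrist camera has in their place "T_tool_cam" (4x4, takes a point from camera to tool coordinates, whose origin is the TCP and whose axes are the tool frame's). Camera axes: x right, y down, z forward; pixel columns grow to the right and rows downward; lengths in m; the calibration is good to about 2 mm. The wrist camera is an equidistant fisheye: a pixel r from the principal point sees the ray r / f radians off the axis. A picture is of the moment at which its call begins: read the wrist's pose just before it. calibration takes no time and is no camera call.
- hand_in(): hands the job in, once; it reports no verdict.
Trained networks look in the newest picture that a camera, given by its name, has taken for a name from the list of things; names that differ only in an ending like _2 or _b are one class to them, and where a whole thing is asked for, a point or a joint stands for the part that bears it (a point fixed in the world has none). Each returns a list of dicts, best first, with "conf" (0 to 1); they miss things now and then, are a little off and sometimes report something else, mostly with a low value. They report only what shows in the picture. A call takes as long as a camera call. They do not tell look-alikes from the thing itself.
- masks_of(camera, thing): "region" (420x560 bool, what is visible of it).
- mark_of(camera, thing): "xyz" ([x, y, z] in m, in the coordinates of the camera as it stood for that picture, good to about 4 mm: a listed point, or the origin of a listed thing).
The state is a dict: "t": time; "q": joint angles; "qvel": joint speeds; "tau": joint torques, N m; "ee_pos": TCP position; "tcp_rot": TCP orientation; "ft_force": force on the tool from outside, world axes, zero at the start; "ft_torque": the same for the moment, N m; "grip_width": opening from 0.0 (shut) to 1.0 (fully open).
Only numpy, scipy, OpenCV 4.12 (cv2) and the standard library are available. Lean on these libraries where they do the work, as an engineer would, in place of code of your own. Each camera call takes 0.05 s, during which the arm holds its last target. There are 200 camera calls.

## Task

Clamp the white foam moulding in its jig: take the red-handled pick from its wooden holder, reach down through the narrow yellow slot in the green housing and advance the toothed star wheel a tooth at a time, always the way that drives the cork pad out, until the spring pad is felt to take up and pinches the foam between pad and stop; stop within about one tooth of first touch, as two teeth too far would crush the foam. Be gentle with the pick in the slot, touch jig and foam with nothing but the pick, leave the other things alone, and at the end stand the pick back upright in its holder, fully home.

Things in the scene. Friction and masses are not known exactly. Their poses are not given: they have to be found in the camera images.
- slot (a point): Centre of the access slot at the top face of the green housing (120 x 56 mm, pale sides; yellow plates beside the slot), 98 mm above the bench. Slot 42 mm long along this point's x, 12 mm wide along y, in a 4 mm plate; z up. Tooth tips pass 8 mm below this point. The pick may come down on a tooth tip (tooth places at the start are unknown): then lift and shift it along x.
- slot_end (a point): Middle of the slot's +x end, 21 mm from its centre, same axes. Sweeping the pick towards this end, its tip 20 mm below the top face, advances the wheel. At the end of a full sweep the pushed tooth is about 33 degrees past the top and the next one nearly at the top, so there is room to go in again near the slot's -x end.
- axle (a point): Centre of the steel star wheel, 48 mm under the slot's centre; it turns about this point's y. 10 teeth 36 degrees apart, tip radius 40 mm, each 5 mm thick and 16 mm wide, 20 mm free depth. Friction holds it where left. Turning takes 4.5 to 6 N sideways at the pick with the pad free (least before the top, most past it), some 3 N more per tooth once the pad squeezes the foam; a knock reads higher.
- jig: The jig, fixed to the bench: a wooden base board 150 x 270 mm, 12 mm thick, carrying the housing, star wheel, ram and pad. Origin on the bench below the slot's centre; x along the slot, y towards the foam, z up.
- pad: Cork-faced round pad, 44 mm across, on the ram beside the housing; origin at the centre of its cork face, 50 mm above the bench. Advancing the wheel moves it along the jig's +y towards the foam, 4 mm per tooth. Spring-backed: 3.5 N per mm, about 14 N per tooth once the foam is against the stop.
- foam: White stepped rigid-foam moulding, loose on the base board between pad and stop: 90 x 80 mm footprint (80 mm along y), 80 mm tall, 150 g. Origin at the centre of its underside. At the start it stands clear of the pad by about 2 to 9 mm and of the stop by about 1 mm.
- stop: Wooden stop, fixed on the jig's board beyond the foam: an upright 110 mm (x) by 14 mm (y) by 78 mm tall with a foot behind it. Origin at the centre of the upright's underside; its face to the foam lies 7 mm to -y. How far it stands from the pad differs from start to start.
- tool_grip (a point): Centre of the pick's square red handle (24 x 24 mm, 50 mm tall); x and y are normal to the flats, z along the pick away from its tip. Below the handle is a 34 x 34 mm collar 4 mm thick, whose underside is 29 mm below this point; below that a square steel blade 7 x 7 mm, 40 mm long. 120 g. Starts upright in the holder.
- tool_tip (a point): End of the pick's blade, on its axis, 69 mm below the handle's centre. Same axes as the handle.
- holder_hole (a point): Mouth of the 14 x 14 mm square hole, through the middle of the top of the fixed dark wooden holder block (60 x 60 mm, 48 mm tall); z up, x and y along the block's sides. The pick stands with its collar flat on the block's top, its tip 40 mm below this point.
- glue: White glue bottle with an orange cap, 56 mm across, 150 mm tall, standing; origin at its underside. Not to be disturbed.
- pigment: Amber jar, 66 mm across, 80 mm tall, standing; origin at its underside. Not to be disturbed.
- tape: Yellow tape measure, 65 x 35 x 60 mm; origin at its underside. Not to be disturbed.
Things that resemble listed ones, but are neither listed nor needed, are in the scene too. What is shaped like the foam but purple or turquoise is not meant.

How it is judged:
By the outcome, as a careful person would: the job done as asked, in the order asked, and still so for the second after the job is handed in, with the robot touching nothing.
It also fails if it takes over 72 s, if anything falls off the work surface, if the arm or the gripper's body presses on something with over 40 N, if the wrist force passes 120 N, or if a joint passes its speed limit or range.

## Working session

There is one attempt and no reset: what is moved stays moved. The work goes in short steps, Python scripts to look and compute and a tool call to move; the robot and the scene stay as the last step left them, time stands still between calls to the robot, and variables do not carry over. Pictures are saved under pics/ and viewed, about 8 in all and at most 12, crops included, and the job is handed in when it is done.

Besides the shell and the picture viewer there is one more tool, called after "Request:" as a command line: name --pt "numbers of a row" for each row, then --argument value for the rest. arm_command: Moves the arm, as the interface text tells. Its arguments: {"type":"object","properties":{"plan":{"type":"array","items":{"type":"array","items":{"type":"number"}}},"squeeze":{"type":"number"}},"required":["plan"]}

```bash
ls; mkdir -p pics; python3 - <<'E'
from rig import *
import cv2,numpy as np
s=sense(); print({k:np.round(v,3).tolist() for k,v in s.items()})
a=capture("scene"); b=capture("top")
cv2.imwrite("pics/scene.png",a[:,:,::-1]); cv2.imwrite("pics/top.png",b[:,:,::-1])
cv2.imwrite("pics/both.png",np.hstack([a,b])[:,:,::-1][:, :])
for n in("scene","top","wrist"):
    c=calibration(n); print(n,{k:np.round(v,4).tolist() for k,v in c.items()})
for n in("scene","top"):
    c=calibration(n);R=np.array(c["R"]);t=np.array(c["t"])
    for th in("slot","slot_end","axle","pad","foam","stop","tool_grip","tool_tip","holder_hole","glue","pigment","tape"):
        for m in mark_of(n,th)[:3]:
            x=np.array(m["xyz"]);f=210/np.tan(np.radians(c["vfov"]/2))
            print(n,th,round(m["conf"],2),np.round(R.T@(x-t),3),np.round([c["cx"]+f*x[0]/x[2],c["cy"]+f*x[1]/x[2]]))
E
```

```text
pics
{'t': 0.0, 'q': [-1.178, 0.261, -0.139, 1.173, 0.0, 1.571], 'qvel': [-0.001, -0.002, -0.001, 0.0, -0.001, 0.002], 'tau': [-0.001, -40.567, 25.392, 0.019, -0.0, -0.0], 'ee_pos': [0.201, -0.485, 0.404], 'tcp_rot': [-1.573, 0.0, -2.749], 'ft_force': [0.68, -0.82, -0.702], 'ft_torque': [-0.012, 0.017, 0.02], 'grip_width': 0.996}
scene {'vfov': 57.1853, 'cx': 278.2419, 'cy': 211.7122, 'R': [[0.2364, 0.9716, 0.0121], [0.5328, -0.1192, -0.8378], [-0.8126, 0.2045, -0.5458]], 't': [-0.0769, -0.2079, 1.4155]}
top {'vfov': 56.9592, 'cx': 278.9803, 'cy': 201.1909, 'R': [[0.003, -1.0, 0.0082], [-0.983, -0.0044, -0.1837], [0.1838, -0.0075, -0.9829]], 't': [-0.0278, 0.5254, 1.0035]}
wrist {'vfov': 65.7065, 'cx': 284.4785, 'cy': 205.0624, 'T_tool_cam': [[-0.0002, 0.9569, 0.2905, -0.0747], [-0.001, -0.2905, 0.9569, 0.0298], [1.0, -0.0001, 0.001, -0.0004], [0.0, 0.0, 0.0, 1.0]]}
scene slot 0.84 [0.553 0.014 0.101] [307. 212.]
scene slot_end 0.89 [0.572 0.015 0.096] [310. 218.]
scene axle 0.97 [0.552 0.012 0.051] [305. 229.]
scene foam 0.84 [ 0.734  0.005 -0.   ] [326. 298.]
scene foam 0.7 [0.519 
[... 689 characters left out ...]
5.]
top axle 0.79 [0.556 0.011 0.05 ] [266. 190.]
top pad 0.49 [0.539 0.079 0.046] [241. 196.]
top foam 0.88 [0.741 0.005 0.003] [269. 132.]
top foam 0.58 [0.522 0.117 0.014] [228. 204.]
top foam 0.57 [ 0.308  0.216 -0.002] [190. 282.]
top stop 0.56 [0.522 0.167 0.01 ] [210. 205.]
top tool_grip 0.48 [ 0.454 -0.292  0.08 ] [381. 227.]
top tool_grip 0.22 [ 0.431  0.362 -0.002] [140. 237.]
top tool_tip 0.64 [ 0.599 -0.464 -0.003] [430. 180.]
top holder_hole 0.91 [ 0.457 -0.296  0.046] [379. 227.]
top holder_hole 0.62 [0.523 0.116 0.012] [228. 204.]
top glue 0.7 [ 0.6   -0.465 -0.006] [430. 180.]
top pigment 0.78 [ 0.721 -0.311  0.001] [376. 139.]
top tape 0.91 [ 0.432  0.36  -0.003] [141. 237.]
```

```bash
python3 - <<'E'
import cv2,numpy as np
a=cv2.imread("pics/scene.png");b=cv2.imread("pics/top.png")
c=np.hstack([a[130:350,60:460],b[100:320,110:510]])
cv2.imwrite("pics/v1.png",np.vstack([cv2.resize(a[130:340,60:460],(570,300)),cv2.resize(b[100:310,110:510],(570,300))]))
E
```

```text
(no output)
```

View pics/v1.png

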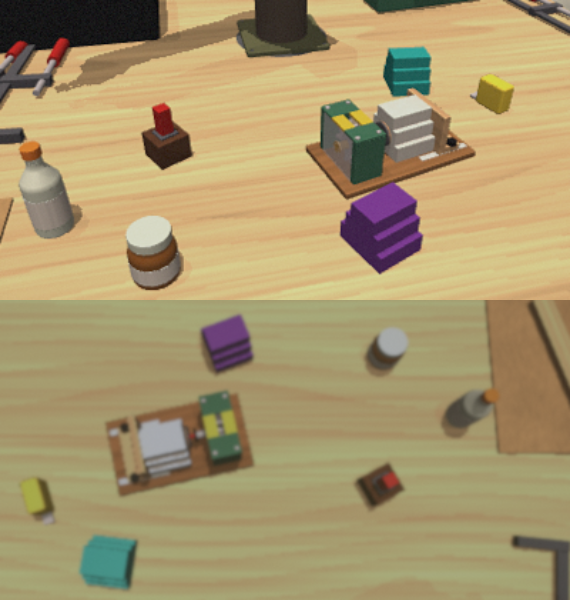

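Reading the picture: the pick with the red handle is in the dark holder at scene (174,214) and top (381,227). The white foam is in the jig at scene (340,225). Look-alikes are the purple block at scene (326,290), the turquoise block at scene (346,180) and the red-handled pliers at the left edge of scene, about (95,165). I choose the pick in the block and the white foam on the board.

```bash
cat > h.py <<'E'
from rig import *
import numpy as np,cv2
from scipy.spatial.transform import Rotation as Ro
def pose():
    s=sense(); return np.array(s["ee_pos"]),Ro.from_euler("xyz",s["tcp_rot"]).as_matrix(),s
def yaw(R): return np.degrees(np.arctan2(R[1,0],R[0,0]))
def plan(p,y,n,c,p0=None,y0=None):
    "rows from current (or given) pose to world p, yaw y(deg), n rows"
    P,R,s=pose(); p0=P if p0 is None else np.array(p0); y0=yaw(R) if y0 is None else y0
    d=(np.array(p)-p0)/n; dy=(y-y0)/n; rows=[]
    for k in range(n):
        a=np.radians(y0+k*dy); X=np.array([np.cos(a),np.sin(a),0]);Z=np.array([-np.sin(a),np.cos(a),0])
        rows.append([round(float(v),4) for v in(d@X,-d[2],d@Z)]+[round(-dy,2),c])
    print(str(rows).replace(" ",""))
C=None
def wcam():
    c=calibration("wrist");P,R,_=pose();T=np.array(c["T_tool_cam"])
    return c,210/np.tan(np.radians(c["vfov"]/2)),R@T[:3,:3],P+R@T[:3,3]
def wproj(X,w):
    c,f,R,t=w; v=R.T@(np.array(X)-t); r=np.hypot(v[0],v[1]);th=np.arctan2(r,v[2])
    return np.array([c["cx"]+f*th*v[0]/r,c["cy"]+f*th*v[1]/r])
def wray(px,w):
    c,f,R,t=w; u=np.array(px,float)-[c["cx"],c["cy"]]; r=np.hypot(*u);th=r/f
    return R@np.array([np.sin(th)*u[0]/r,np.sin(th)*u[1]/r,np.cos(th)])
def onz(px,z,w):
    d=wray(px,w);return w[3]+d*(z-w[3][2])/d[2]
def wmarks(things,w):
    for th in things:
        for m in mark_of("wrist",th)[:2]:
            X=w[2]@np.array(m["xyz"])+w[3]; print(th,round(m["conf"],2),np.round(X,4),np.round(wproj(X,w)))
E
python3 -c "
from h import *
plan([.454,-.294,.40],-63,10,0)"
```

```text
[[-0.0307,0.0005,-0.008,np.float64(-9.45),0],[-0.0316,0.0005,-0.0028,np.float64(-9.45),0],[-0.0316,0.0005,0.0024,np.float64(-9.45),0],[-0.0308,0.0005,0.0076,np.float64(-9.45),0],[-0.0291,0.0005,0.0125,np.float64(-9.45),0],[-0.0267,0.0005,0.0171,np.float64(-9.45),0],[-0.0235,0.0005,0.0213,np.float64(-9.45),0],[-0.0197,0.0005,0.0248,np.float64(-9.45),0],[-0.0153,0.0005,0.0277,np.float64(-9.45),0],[-0.0106,0.0005,0.0299,np.float64(-9.45),0]]
```

Request:
arm_command --pt "-0.031 0 -0.008 -9.4 0" --pt "-0.032 0 -0.003 -9.4 0" --pt "-0.032 0 0.002 -9.4 0" --pt "-0.031 0 0.008 -9.4 0" --pt "-0.029 0 0.012 -9.4 0" --pt "-0.027 0 0.017 -9.4 0" --pt "-0.024 0 0.021 -9.4 0" --pt "-0.02 0 0.025 -9.4 0" --pt "-0.015 0 0.028 -9.4 0" --pt "-0.011 0.0 0.03 -9.4 0"

```text
t: 2.55
ee_pos: [0.4563, -0.2919, 0.4048]
tcp_rot: [-1.571, -0.0, -1.103]
ft_force: [0.1, 0.9, 0.6]
grip_width: 0.997
```

```bash
sed -i 's/round(-dy,2)/round(float(-dy),2)/' h.py; python3 - <<'E'
from h import *
P,R,s=pose();print(np.round(P,4),yaw(R),np.round(s["qvel"],2),s["t"])
w=wcam();a=capture("wrist");cv2.imwrite("pics/w1.png",a[:,:,::-1])
wmarks(["tool_grip","holder_hole","tool_tip"],w)
for th in("tool_grip","holder_hole"):
    for m in masks_of("wrist",th)[:1]:
        g=m["region"].astype(np.uint8);c,_=cv2.findContours(g,0,2);c=max(c,key=cv2.contourArea);print(th,m["conf"],cv2.minAreaRect(c),cv2.approxPolyDP(c,5,True)[:,0].tolist())
E
```

```text
[ 0.4563 -0.2919  0.4048] -63.18760561372106 [ 0.45  0.14  0.2   0.06 -0.   -0.85] 2.55
tool_grip 0.86 [ 0.4562 -0.2936  0.0795] [283. 191.]
tool_grip 0.24 [0.5559 0.0119 0.0016] [463.   4.]
tool_grip 0.57 ((280.0, 188.5), (43.0, 34.0), 90.0) [[296, 167], [264, 169], [268, 210], [294, 209]]
holder_hole 0.56 ((280.4847412109375, 180.4214630126953), (63.9515380859375, 59.821388244628906), 88.49256896972656) [[307, 149], [251, 153], [253, 212], [268, 211], [267, 167], [295, 167], [298, 192], [289, 211], [309, 209]]
```

View pics/w1.png

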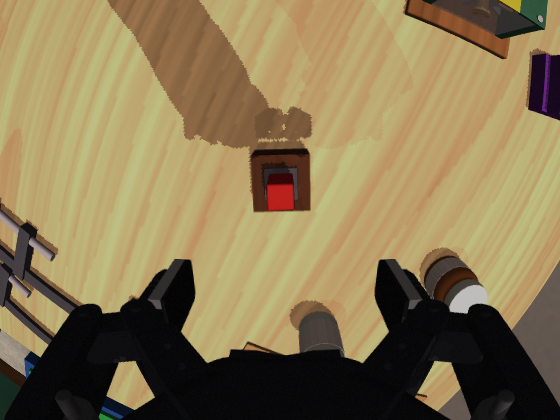

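The wrist view shows the red handle top at about (281,195), with the collar and dark block (251–309, 149–212) squared up with the image. The listed height agrees: tool_grip z is 0.0795. I'll go lower for the second view.

Request:
arm_command --pt "0 0.04 0 0 0" --pt "0 0.04 0 0 0" --pt "0 0 0 0 0" --pt "0 0 0 0 0"

```text
t: 3.35
ee_pos: [0.4555, -0.2932, 0.326]
tcp_rot: [-1.57, -0.001, -1.109]
ft_force: [0.6, -0.2, 0.5]
grip_width: 1.0
```

```bash
python3 - <<'E'
from h import *
P,R,s=pose();print(np.round(P,4),yaw(R),np.abs(s["qvel"]).max())
w=wcam();a=capture("wrist");cv2.imwrite("pics/w2.png",a[:,:,::-1])
wmarks(["tool_grip","holder_hole","tool_tip"],w)
r,g,b=[a[:,:,i].astype(int) for i in range(3)]
m=((r>200)&(g<60)&(b<60)).astype(np.uint8)
c,_=cv2.findContours(m,0,2);c=max(c,key=cv2.contourArea)
q=cv2.approxPolyDP(c,6,True)[:,0];print("top face",q.tolist(),cv2.minAreaRect(c))
for z in(.098,.102,.106): 
    W=np.array([onz(p,z,w) for p in q]);print(z,np.round(W.mean(0),4),np.round(np.linalg.norm(np.roll(W,-1,0)-W,axis=1),4),np.round(np.degrees(np.arctan2(*(np.roll(W,-1,0)-W)[:,1::-1].T)),1))
for m in masks_of("wrist","holder_hole")[:1]:
    g=m["region"].astype(np.uint8);c,_=cv2.findContours(g,0,2);c=max(c,key=cv2.contourArea);q=cv2.approxPolyDP(cv2.convexHull(c),6,True)[:,0];W=np.array([onz(p,.048,w) for p in q]);print(q.tolist(),np.round(W,4).tolist())
cv2.imwrite("pics/w2c.png",cv2.resize(a[100:330,160:400,::-1],None,fx=2.4,fy=2.4))
E
```

```text
[ 0.4555 -0.2932  0.326 ] -63.56694168473657 0.026463203700961415Traceback (most recent call last):
  File "<stdin>", line 7, in <module>
ValueError: max() iterable argument is empty
```

```bash
python3 - <<'E'
from h import *
a=cv2.imread("pics/w2.png")[:,:,::-1]
w=wcam()
r,g,b=[a[:,:,i].astype(int) for i in range(3)]
R=(r>90)&(g<.45*r)&(b<.45*r)&(np.arange(420)[:,None]<300);ys,xs=np.nonzero(R);print(R.sum(),xs.min(),xs.max(),ys.min(),ys.max(),np.percentile(r[R],[5,25,50,75,95]),a[240,280],a[260,280])
E
cp pics/w2.png pics/w2v.png
```

```text
1160 262 299 212 244 [ 98.95 118.75 191.   192.   192.  ] [192  32  28] [197 196 134]
```

View pics/w2v.png

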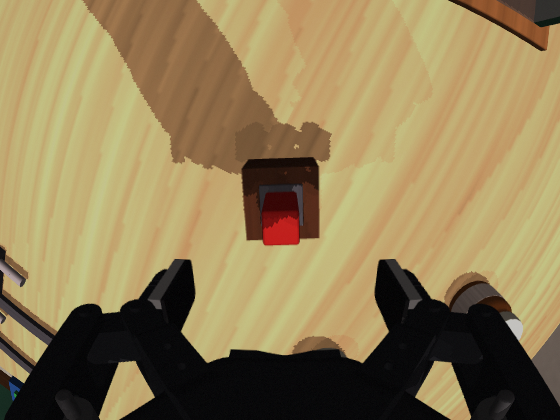

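The handle's bright top face is at (263–299, 216–244) and the block's top front edge near row 239. I'll fit the corners in both views.

```bash
python3 - <<'E'
from h import *
w2=wcam()
P1=np.array([.4563,-.2919,.4048]);R1=Ro.from_euler("xyz",[-1.571,0,-1.103]).as_matrix();T=np.array(w2[0]["T_tool_cam"])
w1=(w2[0],w2[1],R1@T[:3,:3],P1+R1@T[:3,3])
cs=[]
for n,w in(("w1",w1),("w2",w2)):
    a=cv2.imread(f"pics/{n}.png").astype(int);b,g,r=a[:,:,0],a[:,:,1],a[:,:,2]
    m=((r>160)&(g<70)&(b<70));m[300:]=0;m=m.astype(np.uint8)
    c,_=cv2.findContours(m,0,2);c=max(c,key=cv2.contourArea)
    q=np.array(cv2.boxPoints(cv2.minAreaRect(c)));cen=q.mean(0);cs.append((cen,w))
    print(n,q.round(1).tolist(),cv2.minAreaRect(c))
    for z in(.098,.102,.106):
        W=np.array([onz(p,z,w) for p in q]);e=np.roll(W,-1,0)-W
        print(z,np.round(W.mean(0),4),np.round(np.linalg.norm(e,axis=1),4),np.round(np.degrees(np.arctan2(e[:,1],e[:,0])),1))
# triangulate top centre
A=[];B=[]
for cen,w in cs:
    d=wray(cen,w);M=np.eye(3)-np.outer(d,d);A.append(M);B.append(M@w[3])
print("tri",np.linalg.lstsq(np.vstack(A),np.hstack(B),rcond=None)[0])
# block edges yaw from w2 pixel side edges at top (z .048) 
for p in((243,170),(248,239),(317,170),(319,237)): print(p,onz(p,.048,w2).round(4))
wmarks(["tool_grip","holder_hole"],w2)
E
```

```text
w1 [[268.0, 185.0], [293.0, 185.0], [293.0, 209.0], [268.0, 209.0]] ((280.5, 197.0), (24.0, 25.0), 90.0)
0.098 [ 0.4549 -0.2955  0.098 ] [0.0219 0.022  0.0224 0.0221] [  26.8  -62.8 -153.2  116. ]
0.102 [ 0.4545 -0.2945  0.102 ] [0.0216 0.0217 0.022  0.0217] [  26.8  -62.8 -153.2  116. ]
0.106 [ 0.454  -0.2935  0.106 ] [0.0213 0.0214 0.0217 0.0214] [  26.8  -62.8 -153.2  116. ]
w2 [[264.0, 244.0], [264.0, 216.0], [298.0, 216.0], [298.0, 244.0]] ((281.0, 230.0), (34.0, 28.0), 0.0)
0.098 [ 0.4568 -0.2972  0.098 ] [0.0198 0.022  0.0198 0.0227] [ 115.3   26.5  -62.7 -153.5]
0.102 [ 0.4561 -0.2958  0.102 ] [0.0194 0.0215 0.0194 0.0222] [ 115.3   26.5  -62.7 -153.5]
0.106 [ 0.4554 -0.2943  0.106 ] [0.019  0.0211 0.019  0.0218] [ 115.3   26.5  -62.7 -153.5]
tri [ 0.45305117 -0.29027962  0.11748625]
(243, 170) [ 0.4163 -0.2832  0.048 ]
(248, 239) [ 0.444  -0.3344  0.048 ]
(317, 170) [ 0.468  -0.2576  0.048 ]
(319, 237) [ 0.4961 -0.3065  0.048 ]
```

The holder centre from the block's corners is (0.456,-0.2955), the handle top (0.4555,-0.2955), and the mark (0.4562,-0.2936). All agree, sides are 58–59 mm as listed, and yaw is about -62.7°. I'm going down to grasp.

Request:
arm_command --pt "0.002 0.03 -0.001 -0.7 0" --pt "0 0.032 0 0 0" --pt "0 0.02 0 0 0" --pt "0 0.01 0 0 0" --pt "0 0 0 0 0.4" --pt "0 0 0 0 0.7" --pt "0 0 0 0 1" --pt "0 0 0 0 1" --pt "0 0 0 0 1" --pt "0 0 0 0 1" --squeeze 60

```text
t: 4.9
ee_pos: [0.4559, -0.2951, 0.2337]
tcp_rot: [-1.57, -0.002, -1.096]
ft_force: [-0.1, 0.1, 5.2]
grip_width: 0.272
```

Gripped: the opening is 0.272 × 85 ≈ 23 mm, as expected for the 24 mm handle. I'll lift, then go to a viewing pose by the jig.

```bash
python3 -c "
from h import *
plan([.565,-.035,.41],-78,6,1,p0=[.4559,-.2951,.3837],y0=-62.8)"
```

```text
[[-0.0302,-0.0044,0.036,2.53,1],[-0.0318,-0.0044,0.0346,2.53,1],[-0.0333,-0.0044,0.0332,2.53,1],[-0.0347,-0.0044,0.0317,2.53,1],[-0.0361,-0.0044,0.0301,2.53,1],[-0.0374,-0.0044,0.0285,2.53,1]]
```

Request:
arm_command --pt "0 -0.03 0 0 1" --pt "0 -0.06 0 0 1" --pt "0 -0.06 0 0 1" --pt "-0.03 -0.004 0.036 2.5 1" --pt "-0.032 -0.004 0.035 2.5 1" --pt "-0.033 -0.004 0.033 2.5 1" --pt "-0.035 -0.004 0.032 2.5 1" --pt "-0.036 -0.004 0.03 2.5 1" --pt "-0.037 -0.004 0.028 2.5 1" --pt "0 0 0 0 1"

```text
t: 6.15
ee_pos: [0.5652, -0.0322, 0.4063]
tcp_rot: [-1.571, 0.001, -1.353]
ft_force: [0.1, -0.2, -1.6]
grip_width: 0.272
```

Request:
arm_command --pt "0 0 0 0 1" --pt "0 0 0 0 1"

```text
t: 6.4
ee_pos: [0.5638, -0.0359, 0.4064]
tcp_rot: [-1.572, 0.0, -1.359]
ft_force: [0.2, -0.1, -1.8]
grip_width: 0.277
```

```bash
python3 - <<'E'
from h import *
P,R,s=pose();print(np.round(P,4),yaw(R),np.abs(s["qvel"]).max(),np.round(s["ft_force"],2),s["grip_width"],s["t"])
w=wcam();a=capture("wrist");cv2.imwrite("pics/w3.png",a[:,:,::-1])
wmarks(["tool_grip","tool_tip","slot","slot_end","axle","foam","pad","stop"],w)
np.save("w3.npy",np.r_[P,Ro.from_matrix(R).as_quat()])
E
```

```text
[ 0.5638 -0.0359  0.4064] -77.86793967483672 0.005541229859665198 [ 0.23 -0.12 -1.8 ] 0.2771500921781639 6.4
tool_grip 0.97 [ 0.5687 -0.0339  0.2515] [295. 282.]
tool_tip 0.65 [ 0.5614 -0.0362  0.1832] [280. 228.]
tool_tip 0.54 [0.575  0.0218 0.0992] [311. 133.]
slot 0.55 [0.5538 0.0161 0.0967] [285. 134.]
axle 0.73 [0.5561 0.0119 0.0506] [287. 135.]
foam 0.85 [0.7401 0.005  0.0012] [428. 173.]
foam 0.6 [0.5457 0.0785 0.0553] [291.  68.]
pad 0.68 [0.544  0.0781 0.0511] [289.  68.]
```

View pics/w3.png

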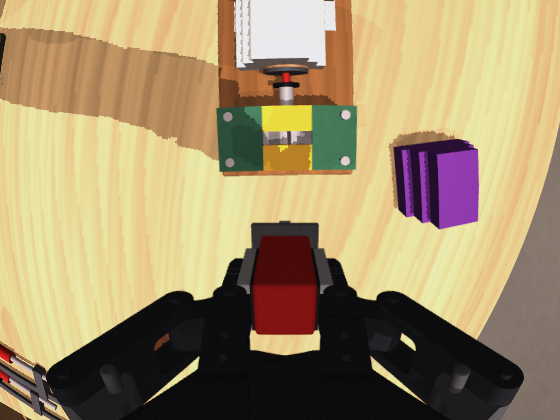

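The slot with its yellow plates is at about (287,138). The housing's top corners are near (218,108), (356,106), (357,171) and (219,172). The pad with its red tip is at (287,72), by the foam's edge at row 67. Image right is jig +x. I'll measure the corners and check how the pick sits in the jaws.

```bash
python3 - <<'E'
from h import *
a=cv2.imread("pics/w3.png");w=wcam()
q=np.array([[218,108],[356,106],[357,171],[219,172]],np.float32)
hsv=cv2.cvtColor(a,cv2.COLOR_BGR2HSV).astype(int)
m=((hsv[:,:,0]>60)&(hsv[:,:,0]<90)&(hsv[:,:,1]>90)).astype(np.uint8);m[200:]=0;m[:,:200]=0;m[:,370:]=0
ys,xs=np.nonzero(m);print("green bbox",xs.min(),xs.max(),ys.min(),ys.max())
q2=cv2.cornerSubPix(cv2.cvtColor(a,cv2.COLOR_BGR2GRAY),q[:,None].copy(),(4,4),(-1,-1),(3,30,.01))[:,0];print(q2.round(1).tolist())
for qq in(q,q2):
    W=np.array([onz(p,.098,w) for p in qq]);e=np.roll(W,-1,0)-W
    print("housing",W.mean(0).round(4),np.linalg.norm(e,axis=1).round(4),np.degrees(np.arctan2(e[:,1],e[:,0])).round(1))
v=a[60:180,205:370];cv2.imwrite("pics/w3c.png",cv2.resize(v,None,fx=4.8,fy=4.8,interpolation=cv2.INTER_CUBIC))
for c in(270,280,288,296,306): print(c,[tuple(int(x) for x in a[r,c]) for r in range(126,150)])
# collar / tip predictions in image
P,R,_=pose()
for dx in(-.002,0,.002):
    t=lambda x,y,z: wproj(P+R@np.array([x,y,z]),w).round(1).tolist()
    print(dx,"collar back edge",t(dx-.017,.1817,-.017),t(dx-.017,.1817,.017),"tip",t(dx-.0035,.2257,-.0035),"htop",t(dx-.012,.1317,-.012),t(dx+.012,.1317,.012))
E
```

```text
green bbox 217 356 105 170
[[216.60000610351562, 108.0999984741211], [355.8999938964844, 105.80000305175781], [355.0, 168.5], [219.3000030517578, 170.6999969482422]]
housing [0.5572 0.0135 0.098 ] [0.1183 0.0574 0.1222 0.0564] [  13.1  -74.9 -167.3  101.2]
housing [0.5563 0.0142 0.098 ] [0.1195 0.0552 0.12   0.0551] [  13.2  -76.7 -166.8  102.9]
270 [(65, 219, 234), (64, 218, 235), (63, 217, 234), (64, 218, 234), (64, 217, 234), (93, 175, 195), (131, 130, 146), (129, 129, 145), (129, 129, 144), (128, 127, 140), (128, 127, 141), (128, 127, 141), (129, 128, 142), (109, 108, 121), (79, 79, 88), (79, 79, 89), (80, 79, 89), (79, 79, 88), (61, 78, 94), (38, 105, 150), (36, 127, 182), (39, 131, 187), (38, 130, 186), (37, 130, 185)]
280 [(64, 218, 234), (65, 218, 234), (66, 221, 235), (64, 219, 234), (69, 219, 234), (127, 202, 220), (189, 188, 204), (188, 187, 204), (187, 186, 204), (186, 186, 203), (186, 186, 203), (187, 187, 205), (159, 159, 175), (115, 114, 127), (115, 114, 128), (115, 114, 127), (114, 114, 126), (100, 107, 125), (53, 84, 114), (56, 195, 218), (65, 219, 235), (64, 218, 23
[... 800 characters left out ...]
306 [(64, 219, 234), (64, 219, 234), (65, 220, 234), (65, 220, 234), (65, 220, 234), (101, 100, 111), (96, 95, 107), (95, 94, 106), (95, 94, 106), (92, 91, 103), (97, 96, 107), (98, 98, 108), (97, 97, 108), (100, 100, 111), (101, 101, 112), (100, 99, 111), (100, 98, 110), (85, 92, 110), (47, 92, 132), (34, 121, 173), (37, 131, 186), (38, 130, 186), (37, 129, 184), (36, 128, 183)]
-0.002 collar back edge [249.1, 222.9] [317.3, 222.9] tip [278.0, 219.2] htop [249.6, 283.0] [313.1, 333.9]
0 collar back edge [249.3, 226.7] [317.1, 226.7] tip [278.0, 222.1] htop [249.9, 287.7] [312.8, 337.6]
0.002 collar back edge [249.4, 230.4] [317.0, 230.4] tip [278.0, 225.0] htop [250.2, 292.3] [312.6, 341.3]
```

View pics/w3c.png

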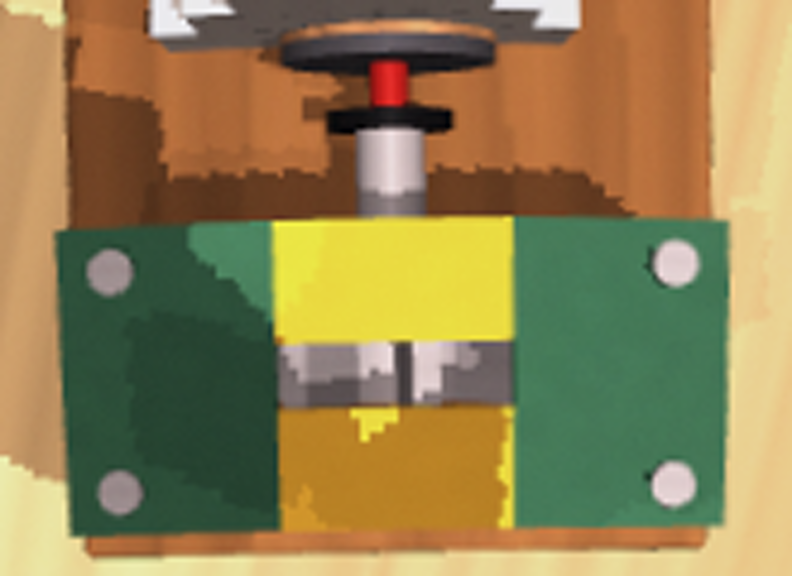

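The crop shows the slot at columns 262–312, rows 131–145, centred at (287.3,137.8). The dark strip at column 289 looks like the unlit left face of a tooth at about +8°, so the gap to its left should be open near x = -5 mm. The pick sits about 2 mm towards tool -x in the jaws.

```bash
cat >> h.py <<'E'
JY=np.radians(13.0);JX=np.array([np.cos(JY),np.sin(JY),0]);JYv=np.array([-np.sin(JY),np.cos(JY),0])
E
python3 - <<'E'
from h import *
w=wcam();P,R,_=pose()
s=onz((287.3,137.8),.098,w);print("slot",s.round(4))
for c in((262.3,137.8),(312.3,137.8),(287.3,130.8),(287.3,144.8)):print(((onz(c,.098,w)-s)@JX).round(4),((onz(c,.098,w)-s)@JYv).round(4))
J=lambda X:[round(float((X-s)@JX),4),round(float((X-s)@JYv),4)]
print("foam bottom front corners",J(onz((237,69.5),.012,w)),J(onz((325,69),.012,w)))
print("cork top edge",J(onz((287,66),.072,w)),J(onz((287,68),.072,w)))
# target: pick axis at slot x=-5mm
T=s+JX*-.005
tcp=T-R@np.array([-.002,0,.0005]);tcp[2]=.098+.012+.2257
print(tcp.round(4));plan(tcp,-77,4,1)
E
```

```text
slot [0.5568 0.0141 0.098 ]
-0.0214 0.0004
0.0214 -0.0002
0.0001 0.006
-0.0001 -0.0061
foam bottom front corners [-0.0539, 0.0711] [0.0433, 0.07]
cork top edge [0.0008, 0.0653] [0.0008, 0.0634]
[0.5519 0.0109 0.3357]
[[-0.0119,0.0178,-0.0006,-0.2,1],[-0.0119,0.0178,-0.0006,-0.2,1],[-0.0119,0.0178,-0.0005,-0.2,1],[-0.0119,0.0178,-0.0005,-0.2,1]]
```

The slot measures 42.8 × 12.1 mm, which checks against 42 × 12. Pad to foam is roughly 5 mm. I'll move the tip to 12 mm above the slot and look again.

Request:
arm_command --pt "-0.0119 0.0178 -0.0006 -0.2 1" --pt "-0.0119 0.0178 -0.0006 -0.2 1" --pt "-0.0119 0.0178 -0.0006 -0.2 1" --pt "-0.0119 0.0178 -0.0005 -0.2 1" --pt "0 0 0 0 1" --pt "0 0 0 0 1" --pt "0 0 0 0 1"

```text
t: 7.72
ee_pos: [0.5524, 0.0106, 0.3365]
tcp_rot: [-1.569, -0.001, -1.344]
ft_force: [-0.6, -0.4, -1.8]
grip_width: 0.271
```

```bash
python3 - <<'E'
from h import *
P,R,s=pose();print(np.round(P,4),yaw(R),np.abs(s["qvel"]).max(),np.round(s["ft_force"],2))
w=wcam();a=capture("wrist");cv2.imwrite("pics/w4.png",a[:,:,::-1])
S=np.array([.5568,.0141,.098])
print("tip pred px",wproj(P+R@np.array([-.002,.2257,.0005]),w),"slot corners",[wproj(S+JX*x+JYv*y,w).round(1).tolist() for x in(-.021,.021) for y in(-.006,.006)])
b=capture("scene")
cv2.imwrite("pics/w4c.png",np.hstack([cv2.resize(a[110:290,190:380,::-1],None,fx=2.3,fy=2.3,interpolation=2),cv2.resize(b[160:270,270:370,::-1],(376,414),interpolation=2)]))
wmarks(["tool_grip","tool_tip","slot"],w)
E
```

```text
[0.5524 0.0106 0.3365] -77.02694282125434 0.0062531548545756155 [-0.55 -0.41 -1.77]
tip pred px [284.24371831 224.29025831] slot corners [[259.7, 225.2], [259.3, 208.5], [320.8, 225.1], [321.4, 208.4]]
tool_grip 0.86 [0.5557 0.0126 0.1812] [291. 281.]
tool_tip 0.71 [0.5521 0.0109 0.1152] [282. 229.]
slot 0.77 [0.5567 0.0178 0.0971] [291. 211.]
```

View pics/w4c.png

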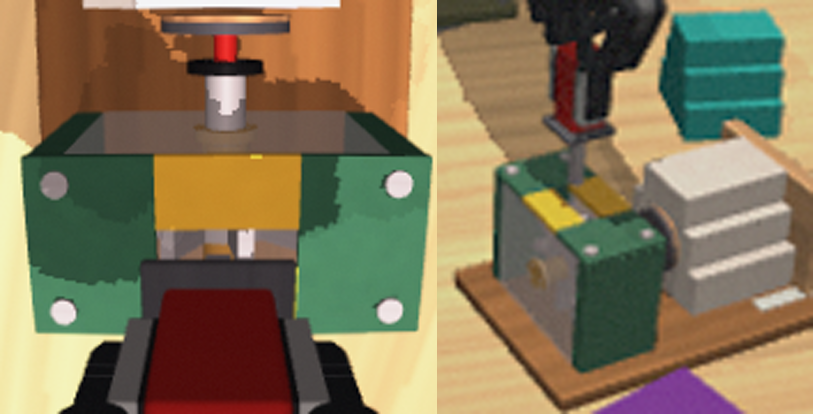

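In the left crop the slot's upper edge is at row 210 (predicted 208) and the bright tooth tip at column 296. The blade is above the slot in the scene crop. I'm going down gently in two steps.

Request:
arm_command --pt "0.0005 0.006 0 0 1" --pt "0 0.006 0 0 1" --pt "0 0.006 0 0 1" --pt "0 0 0 0 1"

```text
t: 8.48
ee_pos: [0.5515, 0.0105, 0.3166]
tcp_rot: [-1.572, 0.0, -1.344]
ft_force: [0.2, 0.1, -1.6]
grip_width: 0.274
```

Request:
arm_command --pt "0 0.002 0 0 1" --pt "0 0.002 0 0 1" --pt "0 0.0015 0 0 1" --pt "0 0 0 0 1"

```text
t: 8.98
ee_pos: [0.5518, 0.0105, 0.3119]
tcp_rot: [-1.571, 0.0, -1.344]
ft_force: [-0.1, -0.7, -1.1]
grip_width: 0.269
```

Request:
arm_command --pt "0 0.003 0 0 1" --pt "0 0.003 0 0 1" --pt "0 0.002 0 0 1" --pt "0 0 0 0 1"

```text
t: 9.48
ee_pos: [0.5518, 0.0105, 0.3037]
tcp_rot: [-1.571, 0.0, -1.344]
ft_force: [0.3, -0.8, -1.3]
grip_width: 0.279
```

The pick is in, tip about 20 mm below the top face, with no contact force. Now the sweep towards +x (tool +z), slowly.

Request:
arm_command --pt "0 0 0.002 0 1" --pt "0 0 0.002 0 1" --pt "0 0 0.002 0 1" --pt "0 0 0.002 0 1" --pt "0 0 0.002 0 1"

```text
t: 10.1
ee_pos: [0.5597, 0.0124, 0.3033]
tcp_rot: [-1.577, -0.0, -1.344]
ft_force: [-6.2, -1.6, 1.1]
grip_width: 0.276
```

Request:
arm_command --pt "0 0 0.002 0 1" --pt "0 0 0.002 0 1" --pt "0 0 0.002 0 1" --pt "0 0 0.002 0 1"

```text
t: 10.6
ee_pos: [0.5666, 0.0141, 0.3023]
tcp_rot: [-1.58, 0.0, -1.344]
ft_force: [-6.7, -1.6, -2.4]
grip_width: 0.275
```

Request:
arm_command --pt "0 0 0.002 0 1" --pt "0 0 0.002 0 1" --pt "0 0 0.0015 0 1" --pt "0 0 0 0 1"

```text
t: 11.1
ee_pos: [0.5726, 0.0155, 0.3028]
tcp_rot: [-1.578, 0.001, -1.344]
ft_force: [-4.6, -2.1, -0.4]
grip_width: 0.272
```

```bash
python3 - <<'E'
from h import *
P,R,s=pose();S=np.array([.5568,.0141,.098])
w=wcam();a=capture("wrist");b=capture("scene");cv2.imwrite("pics/w5.png",a[:,:,::-1]);cv2.imwrite("pics/s5.png",b[:,:,::-1])
T=P+R@np.array([-.0018,.2257,.0005]);print("tip jig",((T-S)@JX).round(4),((T-S)@JYv).round(4),T[2].round(4),"F along x",np.array(s["ft_force"])@JX)
cv2.imwrite("pics/w5c.png",np.hstack([cv2.resize(a[90:270,190:380,::-1],None,fx=2.3,fy=2.3,interpolation=2),cv2.resize(b[160:270,270:370,::-1],(376,414),interpolation=2)]))
E
```

```text
tip jig 0.0147 -0.0003 0.0771 F along x -4.920427042061776
```

View pics/w5c.png

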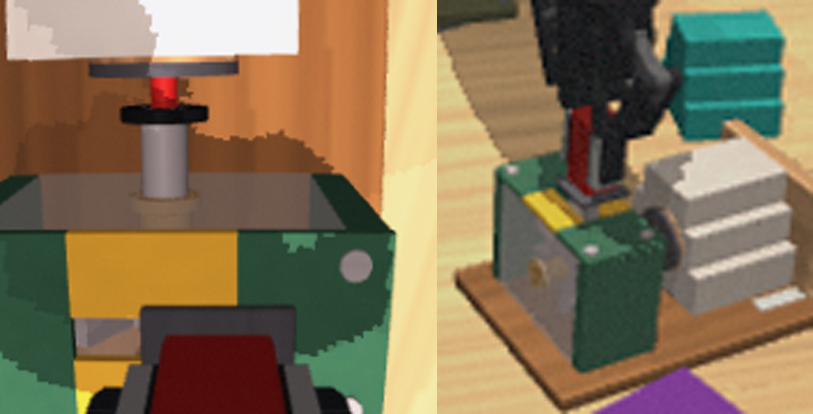

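The wrist crop shows the pick about 16 mm past the slot's centre. The sweeping force was 5–7 N, as with the pad free, and foam is still clear. Next tooth: back off, lift 16 mm, go back to about -9.5 mm and down again.

Request:
arm_command --pt "0 0 -0.003 0 1" --pt "0 -0.008 0 0 1" --pt "0 -0.008 0 0 1" --pt "0 0 -0.0085 0 1" --pt "0 0 -0.0085 0 1" --pt "0 0 -0.0083 0 1" --pt "0 0 0 0 1" --pt "0 0.004 0 0 1" --pt "0 0.003 0 0 1" --pt "0 0 0 0 1"

```text
t: 12.45
ee_pos: [0.5472, 0.0094, 0.3125]
tcp_rot: [-1.572, 0.0, -1.344]
ft_force: [0.3, 0.1, -1.4]
grip_width: 0.278
```

Request:
arm_command --pt "0 0.002 0 0 1" --pt "0 0.002 0 0 1" --pt "0 0.002 0 0 1" --pt "0 0 0 0 1"

```text
t: 12.95
ee_pos: [0.5471, 0.0094, 0.3068]
tcp_rot: [-1.571, 0.0, -1.344]
ft_force: [-0.1, 0.2, -1.3]
grip_width: 0.274
```

Request:
arm_command --pt "0 0.003 0 0 1" --pt "0 0 0.003 0 1" --pt "0 0 0.003 0 1" --pt "0 0 0.003 0 1" --pt "0 0 0.003 0 1" --pt "0 0 0.002 0 1"

```text
t: 13.7
ee_pos: [0.5586, 0.0121, 0.3032]
tcp_rot: [-1.578, -0.0, -1.344]
ft_force: [-7.0, -1.6, 2.0]
grip_width: 0.27
```

Request:
arm_command --pt "0 0 0.002 0 1" --pt "0 0 0.002 0 1" --pt "0 0 0.002 0 1"

```text
t: 14.08
ee_pos: [0.5635, 0.0133, 0.3023]
tcp_rot: [-1.581, 0.0, -1.344]
ft_force: [-7.4, -2.1, -1.4]
grip_width: 0.275
```

Request:
arm_command --pt "0 0 0.002 0 1" --pt "0 0 0.002 0 1" --pt "0 0 0.002 0 1"

```text
t: 14.45
ee_pos: [0.5685, 0.0146, 0.3017]
tcp_rot: [-1.584, 0.0, -1.344]
ft_force: [-9.1, -3.8, -1.6]
grip_width: 0.268
```

The force has risen to 9.7 N, against about 7 N at the same place in the last sweep. I'll pause and look.

```bash
python3 - <<'E'
from h import *
P,R,s=pose();S=np.array([.5568,.0141,.098]);print(np.array(s["ft_force"])@JX)
w=wcam();a=capture("wrist");b=capture("scene");cv2.imwrite("pics/w6.png",a[:,:,::-1]);cv2.imwrite("pics/s6.png",b[:,:,::-1])
s=sense();print(np.array(s["ft_force"])@JX,np.round(s["ee_pos"],4))
A=cv2.imread("pics/scene.png");B5=cv2.imread("pics/s5.png");B6=cv2.imread("pics/s6.png")
# foam shift by phase correlation of foam steps, relative to fixed purple block
g=lambda I:cv2.cvtColor(I,cv2.COLOR_BGR2GRAY).astype(np.float32)
for n,B in(("s5",B5),("s6",B6)):
  for nm,(r0,r1,c0,c1) in{"foam":(208,245,334,362),"foamtop":(195,215,328,362),"purple":(262,320,300,356),"stopboard":(225,262,352,392)}.items():
    h=cv2.createHanningWindow((c1-c0,r1-r0),cv2.CV_32F);print(n,nm,np.round(cv2.phaseCorrelate(g(A)[r0:r1,c0:c1],g(B)[r0:r1,c0:c1],h),2))
c=calibration("scene");f=210/np.tan(np.radians(c["vfov"]/2));pj=lambda X:(lambda v:np.array([c["cx"]+f*v[0]/v[2],c["cy"]+f*v[1]/v[2]]))(np.array(c["R"])@X+np.array(c["t"]))
X=S+JYv*.1;print("px per mm jigy",(pj(X+JYv*.01)-pj(X))/10)
z=lambda I:cv2.resize(I[185:265,310:400],(360,320),interpolation=2)
cv2.imwrite("pics/v6.png",np.vstack([np.hstack([z(A),z(B6)]),cv2.resize(cv2.imread("pics/w6.png")[0:190,120:440],(720,280))[:,:]])[:600])
E
```

```text
-9.69538293600901
-7.844051349432366 [0.5688 0.0146 0.3018]Traceback (most recent call last):
  File "<stdin>", line 10, in <module>
    return _wrapfunc(a, 'round', decimals=decimals, out=out)
    return _wrapit(obj, method, *args, **kwds)
    conv = _array_converter(obj)
ValueError: setting an array element with a sequence. The requested array has an inhomogeneous shape after 1 dimensions. The detected shape was (2,) + inhomogeneous part.
```

```bash
cat > cmp.py <<'E'
from h import *
import sys
g=lambda n:cv2.cvtColor(cv2.imread(f"pics/{n}.png"),cv2.COLOR_BGR2GRAY).astype(np.float32)
def shifts(a,names):
  A=g(a)
  for n in names:
    B=g(n);o=[]
    for nm,(r0,r1,c0,c1) in{"foam":(212,245,336,362),"purple":(262,320,300,356),"board":(235,262,352,392)}.items():
        h=cv2.createHanningWindow((c1-c0,r1-r0),cv2.CV_32F);(sh,q)=cv2.phaseCorrelate(A[r0:r1,c0:c1],B[r0:r1,c0:c1],h);o.append((nm,round(sh[0],2),round(sh[1],2),round(q,2)))
    print(n,o)
E
python3 - <<'E'
from cmp import *
shifts("scene",["s5","s6"])
S=np.array([.5568,.0141,.098])
c=calibration("scene");f=210/np.tan(np.radians(c["vfov"]/2));pj=lambda X:(lambda v:np.array([c["cx"]+f*v[0]/v[2],c["cy"]+f*v[1]/v[2]]))(np.array(c["R"])@X+np.array(c["t"]))
X=S+JYv*.1;print("px per mm jigy",(pj(X+JYv*.01)-pj(X))/10)
z=lambda n:cv2.resize(cv2.imread(f"pics/{n}.png")[185:265,310:400],(360,320),interpolation=2)
cv2.imwrite("pics/v6.png",np.vstack([np.hstack([z("scene"),z("s6")]),cv2.resize(cv2.imread("pics/w6.png")[0:190,180:400],(720,280))]))
E
```

```text
s5 [('foam', 0.41, -0.13, 1.09), ('purple', 0.04, 0.04, 1.05), ('board', -0.1, 0.4, 0.88)]
s6 [('foam', 0.53, 0.03, 0.59), ('purple', 0.02, -0.15, 1.06), ('board', -4.3, 2.97, -0.07)]
px per mm jigy [ 0.334911   -0.09223771]
```

View pics/v6.png

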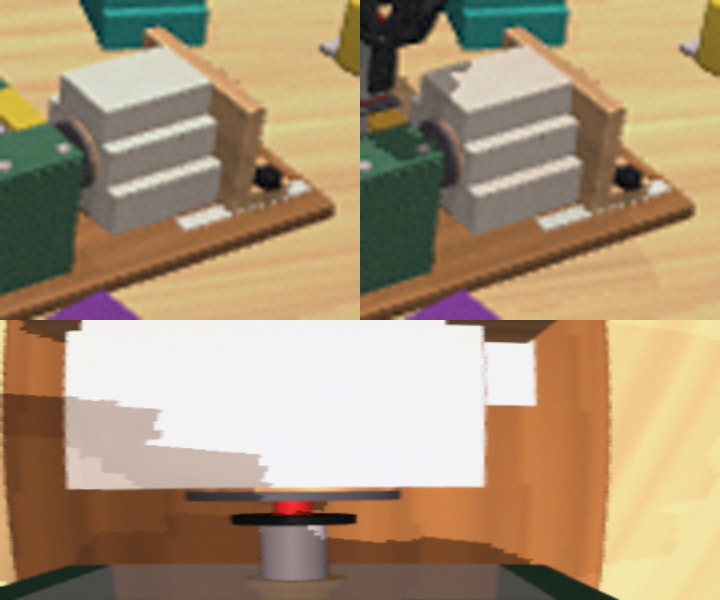

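The bottom crop shows the ram's disc with a short red stub between it and the pad, so the stub should shorten as the spring compresses. The foam's top edge hides the cork. I'll measure the red stub's length in each wrist picture.

```bash
cat > red.py <<'E'
from h import *
S=np.array([.5568,.0141,.098])
def wfrom(p,rot):
    c=calibration("wrist");R=Ro.from_euler("xyz",rot).as_matrix();T=np.array(c["T_tool_cam"])
    return c,210/np.tan(np.radians(c["vfov"]/2)),R@T[:3,:3],np.array(p)+R@T[:3,3]
def red(n,w):
    a=cv2.imread(f"pics/{n}.png").astype(int);b,g,r=a[:,:,0],a[:,:,1],a[:,:,2]
    m=((r>110)&(g<.4*r)&(b<.4*r))[:180,220:340]
    cols=np.nonzero(m.sum(0)>=m.sum(0).max()*.6)[0]+220;cm=int(np.median(cols))
    e=a[:180,cm-1:cm+2].mean(1); redness=(e[:,2]-e[:,1]); ys=np.nonzero(m[:,cm-221:cm-218].any(1))[0]
    # subpixel: integrate redness
    pk=redness[ys].max();L=redness[ys.min()-3:ys.max()+4].clip(0).sum()/pk
    mid=(ys.min()+ys.max())/2
    Y=[(onz((cm,q),.055,w)-S)@JYv*1e3 for q in(mid+L/2,mid-L/2)]
    print(n,"col",cm,"rows",ys.min(),ys.max(),"L",round(L,2),"jig y mm disc",round(Y[0],1),"pad back",round(Y[1],1),"len",round(Y[1]-Y[0],2),"w",len(cols))
E
python3 - <<'E'
from red import *
red("w3",wfrom([.5638,-.0359,.4064],[-1.572,0,-1.359]))
red("w4",wfrom([.5524,.0106,.3365],[-1.569,-.001,-1.344]))
red("w5",wfrom([.5726,.0155,.3028],[-1.578,.001,-1.344]))
red("w6",wfrom([.5685,.0146,.3017],[-1.584,0,-1.344]))
E
```

```text
w3 col 285 rows 73 81 L 9.35 jig y mm disc 51.3 pad back 60.6 len 9.33 w 8
w4 col 287 rows 125 136 L 11.56 jig y mm disc 50.7 pad back 59.6 len 8.99 w 10
w5 col 260 rows 124 136 L 11.51 jig y mm disc 54.7 pad back 62.4 len 7.77 w 12
w6 col 269 rows 123 131 L 9.43 jig y mm disc 57.2 pad back 63.5 len 6.32 w 11
```

The ram's disc has advanced about 6.2 mm. The red stub went from 9.2 to 7.8 and now 6.3 mm, and the foam has shifted about 1–1.5 mm onto the stop. So the spring has taken up about 3 mm, or 0.7 tooth, which matches the rise in force. I'll stop here, back off and lift out.

Request:
arm_command --pt "0 0 -0.003 0 1" --pt "0 0 -0.003 0 1" --pt "0 0 0 0 1" --pt "0 -0.01 0 0 1" --pt "0 -0.015 0 0 1" --pt "0 -0.02 0 0 1" --pt "0 -0.03 0 0 1" --pt "0 -0.01 0 0 1" --pt "0 0 0 0 1" --pt "0 0 0 0 1"

```text
t: 15.8
ee_pos: [0.5664, 0.0139, 0.3881]
tcp_rot: [-1.572, 0.0, -1.344]
ft_force: [-0.6, -0.5, -2.7]
grip_width: 0.273
```

```bash
python3 - <<'E'
from red import *
from cmp import shifts
P,R,s=pose();print(P.round(4),yaw(R),np.round(s["ft_force"],2),s["t"],s["tcp_rot"])
w=wcam();a=capture("wrist");b=capture("scene");cv2.imwrite("pics/w7.png",a[:,:,::-1]);cv2.imwrite("pics/s7.png",b[:,:,::-1])
red("w7",w);shifts("scene",["s5","s6","s7"])
z=lambda n:cv2.resize(cv2.imread(f"pics/{n}.png")[185:265,300:400],(400,320),interpolation=2)
cv2.imwrite("pics/v7.png",np.hstack([z("s7"),cv2.resize(a[30:190,200:370,::-1],(340,320),interpolation=2)]))
plan([.4555,-.2955,.40],-62.8,7,1)
E
```

```text
[0.5664 0.0139 0.3881] -76.99293533185194 [-0.55 -0.5  -2.74] 15.8 [-1.57228099e+00  3.39581029e-04 -1.34378022e+00]
w7 col 272 rows 119 125 L 7.0 jig y mm disc 56.9 pad back 63.4 len 6.54 w 8
s5 [('foam', 0.41, -0.13, 1.09), ('purple', 0.04, 0.04, 1.05), ('board', -0.1, 0.4, 0.88)]
s6 [('foam', 0.53, 0.03, 0.59), ('purple', 0.02, -0.15, 1.06), ('board', -4.3, 2.97, -0.07)]
s7 [('foam', 0.56, -0.15, 0.56), ('purple', 0.12, -0.04, 1.05), ('board', 0.54, -0.22, -0.22)]
[[0.0395,-0.0017,-0.0254,-2.03,1],[0.0386,-0.0017,-0.0268,-2.03,1],[0.0376,-0.0017,-0.0281,-2.03,1],[0.0366,-0.0017,-0.0294,-2.03,1],[0.0355,-0.0017,-0.0307,-2.03,1],[0.0344,-0.0017,-0.0319,-2.03,1],[0.0333,-0.0017,-0.0331,-2.03,1]]
```

View pics/v7.png

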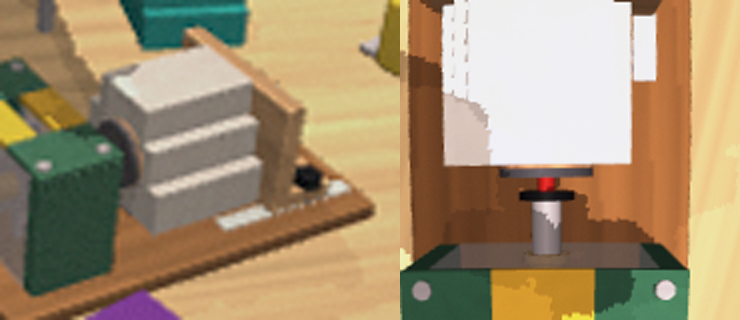

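The ram stayed put: stub 6.5 mm, disc at 56.9, foam upright against the stop with the pad on it. Now back over the holder at the recorded grasp pose.

Request:
arm_command --pt "0.0395 -0.0017 -0.0254 -2 1" --pt "0.0386 -0.0017 -0.0268 -2 1" --pt "0.0376 -0.0017 -0.028 -2 1" --pt "0.0366 -0.0017 -0.0294 -2 1" --pt "0.0355 -0.0017 -0.0306 -2 1" --pt "0.0344 -0.0017 -0.0318 -2.1 1" --pt "0.0333 -0.0017 -0.033 -2.1 1" --pt "0 0.03 0 0 1" --pt "0 0.03 0 0 1" --pt "0 0 0 0 1"

```text
t: 17.15
ee_pos: [0.4544, -0.2946, 0.338]
tcp_rot: [-1.574, 0.006, -1.096]
ft_force: [0.3, 1.0, -0.8]
grip_width: 0.275
```

Request:
arm_command --pt "0 0 0 0 1" --pt "0 0 0 0 1" --pt "0 0 0 0 1"

```text
t: 17.52
ee_pos: [0.4563, -0.2953, 0.342]
tcp_rot: [-1.57, -0.002, -1.096]
ft_force: [-0.7, -0.2, -1.9]
grip_width: 0.279
```

```bash
python3 - <<'E'
from h import *
P,R,s=pose();print(P.round(4),yaw(R),np.round(s["ft_force"],2),s["tcp_rot"],s["grip_width"])
w=wcam();a=capture("wrist");cv2.imwrite("pics/w8.png",a[:,:,::-1])
c0=np.array([.456,-.2955,.048]);A=np.radians(-62.7);u=np.array([np.cos(A),np.sin(A),0]);v=np.array([-np.sin(A),np.cos(A),0])
print("block corners pred",[wproj(c0+u*i*.03+v*j*.03,w).round(0).tolist() for i,j in((-1,-1),(-1,1),(1,-1),(1,1))])
p=np.array([.4559,-.2951,.26]);d=p-P;print("shift tool",(R.T@d).round(4),"turn",-(-62.8-yaw(R)))
cv2.imwrite("pics/w8c.png",cv2.resize(a[100:360,160:420,::-1],(560,560)))
wmarks(["tool_tip","tool_grip","holder_hole"],w)
E
```

```text
[ 0.4563 -0.2953  0.342 ] -62.77768205214113 [-0.67 -0.18 -1.88] [-1.56976528 -0.00179481 -1.09567725] 0.2793058576444649
block corners pred [[246.0, 163.0], [319.0, 163.0], [249.0, 231.0], [317.0, 231.0]]
shift tool [-0.0005  0.082  -0.0004] turn 0.022317947858866205
tool_tip 0.89 [ 0.4558 -0.2965  0.1185] [281. 229.]
tool_grip 0.55 [ 0.4594 -0.2923  0.1856] [292. 279.]
holder_hole 0.88 [ 0.4512 -0.2958  0.0486] [278. 196.]
```

View pics/w8c.png

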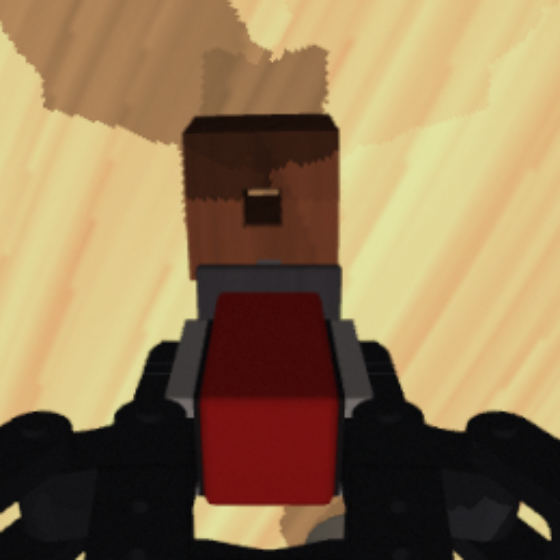

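The hole is at about px (281.6,195.7), some 3 px left of the pick's column (285), and the collar's back edge is at row 223.5. I'll work out the hole's offset from the pick in tool axes.

```bash
python3 - <<'E'
from h import *
P,R,s=pose();w=wcam()
for p in((281.6,195.7),(281.6,187.5),(281.6,204.3),(273.3,195.7),(290.4,195.7)):
    X=onz(p,.048,w);print(p,X.round(4),"tool",(R.T@(X-P)).round(4))
print("tip column for z=0,.001:",[wproj(P+R@np.array([-.0015,.2257,z]),w).round(1).tolist() for z in(0,.001)],[wproj(P+R@np.array([-.0185,.1817,z]),w).round(1).tolist() for z in(-.017,0,.017)])
E
```

```text
(281.6, 195.7) [ 0.4535 -0.2939  0.048 ] tool [-0.0024  0.2932 -0.0017]
(281.6, 187.5) [ 0.4503 -0.2876  0.048 ] tool [-0.0095  0.2932 -0.0017]
(281.6, 204.3) [ 0.457  -0.3007  0.048 ] tool [ 0.0052  0.2933 -0.0017]
(273.3, 195.7) [ 0.4473 -0.2971  0.048 ] tool [-0.0024  0.2932 -0.0087]
(290.4, 195.7) [ 0.4601 -0.2906  0.048 ] tool [-0.0024  0.2932  0.0057]
tip column for z=0,.001: [[283.4, 224.8], [284.9, 224.8]] [[249.0, 223.5], [283.0, 223.6], [317.1, 223.5]]
```

Request:
arm_command --pt "-0.001 0.02 -0.002 0 1" --pt "0 0.03 0 0 1" --pt "0 0.014 0 0 1" --pt "0 0.006 0 0 1" --pt "0 0.006 0 0 1" --pt "0 0.006 0 0 1" --pt "0 0 0 0 1"

```text
t: 18.6
ee_pos: [0.4536, -0.2952, 0.2588]
tcp_rot: [-1.571, 0.0, -1.096]
ft_force: [-0.2, 0.2, -1.0]
grip_width: 0.275
```

Request:
arm_command --pt "0 0.008 0 0 1" --pt "0 0.008 0 0 1" --pt "0 0.004 0 0 1" --pt "0 0.003 0 0 1" --pt "0 0 0 0 1"

```text
t: 19.23
ee_pos: [0.4536, -0.2952, 0.2356]
tcp_rot: [-1.571, 0.0, -1.096]
ft_force: [0.3, -0.3, -1.4]
grip_width: 0.273
```

Request:
arm_command --pt "0 0.001 0 0 1" --pt "0 0.001 0 0 1" --pt "0 0.0005 0 0 1" --pt "0 0 0 0 1"

```text
t: 19.73
ee_pos: [0.4537, -0.2952, 0.2337]
tcp_rot: [-1.571, -0.0, -1.096]
ft_force: [-1.1, 0.5, 1.4]
grip_width: 0.27
```

Contact at the recorded height (+3 N), so the collar is on the block. Release and retreat straight up.

Request:
arm_command --pt "0 0 0 0 0.65" --pt "0 0 0 0 0.55" --pt "0 0 0 0 0.3" --pt "0 0 0 0 0" --pt "0 0 0 0 0" --pt "0 -0.02 0 0 0" --pt "0 -0.04 0 0 0" --pt "0 -0.05 0 0 0" --pt "0 0 0 0 0" --pt "0 0 0 0 0"

```text
t: 20.98
ee_pos: [0.4535, -0.2951, 0.3432]
tcp_rot: [-1.571, -0.0, -1.096]
ft_force: [-0.6, -0.6, -0.2]
grip_width: 1.003
```

```bash
python3 - <<'E'
from red import *
from cmp import shifts
P,R,s=pose();print(P.round(4),s["grip_width"],np.round(s["ft_force"],1))
w=wcam();a=capture("wrist");b=capture("scene");capture("top");cv2.imwrite("pics/w9.png",a[:,:,::-1]);cv2.imwrite("pics/s9.png",b[:,:,::-1])
wmarks(["tool_grip","tool_tip","holder_hole"],w)
for n in("scene","top"):
    c=calibration(n)
    for th in("tool_grip","tool_tip","glue","pigment","tape","pad","foam"):
        for m in mark_of(n,th)[:2]: print(n,th,round(m["conf"],2),(np.array(c["R"]).T@(np.array(m["xyz"])-c["t"])).round(3))
shifts("scene",["s7","s9"])
z=lambda I,r,c:cv2.resize(I[r:r+100,c:c+100],(400,400),interpolation=2)
cv2.imwrite("pics/v9.png",np.hstack([z(b[:,:,::-1],165,125),z(b[:,:,::-1],170,300)]))
cv2.imwrite("pics/v9.png",np.vstack([np.hstack([z(b[:,:,::-1],165,125),z(b[:,:,::-1],170,300)])]))
E
```

```text
[ 0.4535 -0.2951  0.3432] 1.0028751790112425 [-0.6 -0.6 -0.2]
tool_grip 0.7 [ 0.4557 -0.2928  0.0769] [287. 207.]
holder_hole 0.25 [ 7.222e-01 -3.175e-01  5.000e-04] [462. 296.]
scene tool_grip 0.52 [ 0.451 -0.293  0.077]
scene tool_tip 0.86 [ 0.454 -0.295  0.01 ]
scene glue 0.8 [ 0.596 -0.469  0.   ]
scene pigment 0.95 [ 0.725 -0.317  0.003]
scene tape 0.63 [ 0.427  0.362 -0.002]
scene tape 0.52 [ 0.453 -0.298  0.008]
scene pad 0.62 [0.537 0.08  0.048]
scene foam 0.9 [ 0.737  0.005 -0.001]
scene foam 0.75 [0.522 0.121 0.009]
top tool_grip 0.71 [ 0.601 -0.464 -0.006]
top tool_grip 0.64 [ 0.453 -0.294  0.081]
top tool_tip 0.73 [ 0.722 -0.31   0.   ]
top tool_tip 0.62 [ 0.598 -0.466 -0.006]
top glue 0.4 [ 0.599 -0.464 -0.005]
top pigment 0.79 [ 0.72  -0.312  0.   ]
top pigment 0.55 [0.522 0.118 0.015]
top tape 0.57 [ 0.43   0.365 -0.001]
top pad 0.73 [ 0.72 -0.31 -0.  ]
top pad 0.61 [0.538 0.079 0.045]
top foam 0.98 [0.74  0.006 0.003]
top foam 0.81 [0.524 0.119 0.011]
s7 [('foam', 0.44, -0.25, 1.03), ('purple', 0.12, -0.04, 1.05), ('board', -0.02, 0.56, 0.87)]
s9 [('foam', 0.71, -0.05, 0.57), ('purple', 0.07, -0.08, 1.06), ('board', 7.13, -2.79, 0.03)]
```

View pics/v9.png

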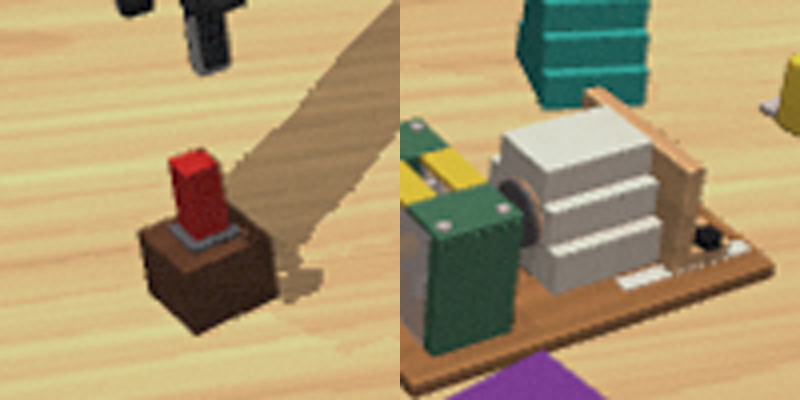

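The pick stands upright with its collar on the block, its handle centre at z ≈ 0.077. The foam sits upright between pad and stop, and the other things have not moved.

```bash
python3 -c "
from rig import *
print(hand_in())"
```

```text
the job is handed in; nothing more can be done
None
```

The foam is clamped between pad and stop, the pick is back in its holder, and the job was handed in at about 21 s on the robot's clock.

**What I did:** I took the pick from its holder and went down through the slot twice. I advanced the wheel by one nearly full sweep and one partial sweep, about 1.5 teeth in all. I stopped when the sideways force rose from about 7 N to 9.7 N moving (7.8 N held). Then I lifted the pick out and put it back at the height it was gripped at, where it met about 3 N of contact.

**Last checks:**
- **Clamp:** the ram moved about 6 mm. The red stub behind the pad shortened from about 9.2 to 6.5 mm, so the spring has taken up nearly 3 mm (about 0.7 tooth). It was unchanged after I lifted the pick out. The foam had moved about 1–1.5 mm onto the stop.
- **Margin on stopping:** counted from the pad's first touch on the still-loose foam, the stop came at about one tooth, good to about 1 mm. In hindsight the stub had already shortened slightly by the end of the first sweep, which the force did not show clearly.
- **Pick:** it stands upright with the collar looking flat on the block, and the handle centre reads z ≈ 0.077 m, as it should.
- **Other things:** the glue, jar and tape are where they were, within the accuracy of the measurements.

**Checks that disagreed or failed:**
- The slot's x position differed by 1–2 mm between views, and the hole was about 2 mm off the first estimate. Both were within the clearances.
- Several image-shift checks on the base board gave no usable match because of shadows, and the final one on the foam was weak.

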